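Ready a belt grinder for a new belt: centre the tracking, hold the tensioner in

ROBOT

A 6-joint arm with a two-finger parallel gripper is mounted at the origin on the work surface. World frame = base frame: x ahead of the robot, y to its left, z up, the work surface at z = 0. Lengths are in mm, angles in rad, forces in N, time in s.
With the tool pointing down it reaches from about 350 to 850 mm from the base axis. Payload 8.1 kg.
Tool frame: the origin (TCP) lies midway between the tips of the shut fingers; the grasp point (between the pads) lies 19 mm behind it; x points along the fingers, y is the direction in which the jaws open and shut, and the axes are right-handed (so a half turn about x gives the same grasp; the last joint's range is limited). The gripper opens to 93 mm and grips with 3 to 60 N. Pads are 15 mm wide; open, the fingers measure 128 mm over their backs; the gripper's body (75 mm by 188 mm) begins 65 mm behind the grasp point.
Start: joints at [-1.237, 0.13, 1.488, -0, 1.523, -0.085], TCP at [244.018, -548.142, 194.735] pointing down, gripper open.
Joint ranges: [-2.96, 2.96], [-0.89, 2.26], [0.02, 2.5], [-1.34, 4.48], [0, 2.73], [-2.66, 2.66]. Speed limits (rad/s): [2.39, 2.39, 2.79, 3.14, 3.14, 3.14].

INTERFACE

Orientations are given as a unit quaternion [x, y, z, w].
In Python, from bench import robot, vision, ticket gives the robot as it stands.
- The arm moves only by the tool arm_command, never from a script. Its argument "targets" is a list of rows, each a list of 3 entries, a list of its own where there are three numbers: the opening, from 0 (shut) to 1 (fully open), then the shift along the tool's x, y, z in m, then the turn about the tool's x in rad. In form: [[hand, [dx, dy, dz], yaw], ...]. A call has 1 to 5 rows; each row shifts and turns the commanded pose from where the row before left it, along the tool's axes as they then stand; what a row does not reach is not made up. A row lasts 1/8 s, in which the tool goes at most 62.5 mm and 10.7 degrees, less where a joint would pass 70% of its speed; a pose out of reach is approached as far as the arm can. A call is refused whole if a number of a shift passes 0.0625 or a number of a turn 0.188, either way. A call with a gripper value outside its range is refused whole. The fingers move at their own pace and stop on an object; "grip_force" is the grip in N (left out, the last holds). Time passes only in rows, so rows that do not move let the fingers close. It gives the time, the measured TCP pose, the force and the opening at its end, in the units of the state.
- robot.read_state(): the state, without advancing time (a new reading comes with each control period).
- vision.read_camera(name): name is "side" or "top" or "wrist"; returns a dict with "img" (420x560x3 uint8, red, green, blue), "intrinsics" (3x3 intrinsics, pixels), "rvec" (rotation vector, rad) and "tvec" (3), from world to camera coordinates, as OpenCV has them; the wrist camera has in their place "mount" (4x4, takes a point from camera to tool coordinates, whose origin is the TCP and whose axes are the tool frame's). Camera axes: x right, y down, z forward; pixel columns grow to the right and rows downward; lengths in mm; the calibration is good to about 2 mm. A picture is of the moment at which its call begins: read the wrist's pose just before it. There is no depth.
- ticket.sign_off(): hands the job in, once; it reports no verdict.
The state is a dict: "clock": time; "joint_pos": joint angles; "dq": joint speeds; "tau": joint torques, N m; "tcp_pos": TCP position; "tool_rot": TCP orientation; "wrist_force": force on the tool from outside, world axes, zero at the start; "wrist_torque": the same for the moment, N m; "finger_gap": finger opening in mm.
Only numpy, scipy, OpenCV 4.12 (cv2) and the standard library are available. Lean on these libraries where they do the work, as an engineer would, in place of code of your own. Each camera call takes 0.05 s, during which the arm holds its last target.

TASK

Get the flat-lying belt grinder ready for a new belt. First turn the black tracking knob until its pointer is on the long zero mark of its dial and let go of it; then push the sprung tensioner arm back by its upright handle until it has clicked past its ratchet pawl, and finish while still holding it there, clear of the end stop - do not let it spring back. Leave the blade blank, the jar and the metal block lying on the bench alone.

Things in the scene. Friction and masses are not known exactly. Their poses are not given: they have to be found in the camera images.
- grinder: Belt grinder lying flat, fixed to the bench: green housing, dark steel plate (top 55 mm over the bench; x -120 to 180, y -230 to 280 mm from the origin), two belt wheels and a green box at its far side (none over 112 mm high), green motor (to x 257 mm), no belt. Origin on the bench under it; x points away from the robot within 0.3 rad, z up. Tracking dial at x -70, y -165 mm.
- knob: Tracking knob: black upright bar 52 mm long, 14 mm thick, from 83 to 117 mm over the bench (grip it at about 105 mm). Origin on its vertical axis, 75 mm over the bench; it turns with the knob, its x axis (white line and steel pointer) is the pointer's direction. Skirt below it 54 mm across, 75 to 83 mm high.
- dial_zero (a point): Inner end of the long, thick white zero tick on the fixed dark round tracking dial (92 mm across, top 75 mm over the bench), 30 mm from the knob's axis towards the grinder's +x. Short ticks stand every 0.25 rad to either side.
- tracking (a joint): Tracking knob angle, rad, 0 = pointer on the zero mark; positive = turned counter-clockwise seen from above. Starts between 0.5 and 1.3, stops at -1.5 and 1.5, stays where it is left (light friction, 0.06 N m).
- tension_arm: Sprung tensioner arm. Origin on its vertical hinge axis, 73 mm over the bench. A steel bar 24 mm wide (top 89 mm over the bench) runs from here to the handle and carries an aluminium idler wheel (56 mm across, 114 mm high with its bolt) 108 mm from the hinge. Beside the hinge a small dark lever, the ratchet pawl, rides over a tooth on the arm's tail.
- handle (a point): Upright handle at the tensioner arm's free end: black round post, 22 mm across, from 89 to 151 mm over the bench (lowest 4 mm: collar 28 mm). Point at its foot, on its axis, 190 mm from the hinge; y points outward along the arm. Swings level, clockwise from above, away from the robot: at rest the arm leans 0.35 rad to the robot's side of the grinder's +y, at the stop 0.35 rad beyond it.
- tension (a joint): Tensioner arm angle, rad: 0 at rest, grows as it is pushed back. A spring always returns it. Push at the handle: 5 N at 0, 8 N at 0.24 where the tooth meets the pawl, then up to 14 N; the pawl is highest at 0.42, clearly over by 0.48 (handle moved 91 mm along its arc) and down at 0.60; there 6 to 13 N. End stop (steel pin by the arm) at 0.70 (133 mm). Aim for about 0.57; held well is 0.48 to 0.67.
- blade: Knife blade blank of plain steel, 220 x 36 x 4 mm, loose on the bench at the side; to be left alone. Origin near the middle of its underside.
- jar: Jar with a steel lid, 68 mm across, 75 mm tall, loose on the bench at the side; to be left alone. Origin at the centre of its underside.
- block: Plain aluminium block 85 x 45 x 30 mm, loose on the bench at the side; to be left alone. Origin at the centre of its underside.

How it is judged (in metres and radians):
On the way, in this order (a step that is already met when the one before it is completed fails the run):
1. the tracking knob is on zero (within 0.1 rad) and let go, the tensioner arm still at rest (value of joint tracking between -0.1 and 0.1 rad and contact force between the fingers and knob below 0.3 N and value of joint tension below 0.1 rad), for 0.2 s.
2. the tensioner arm is pushed past its click (0.48 rad) (value of joint tension above 0.48 rad), for 0.3 s.
At the end, for the whole second after the job is handed in: The fingers press on the tensioner arm with more than 2 N and hold the tensioner arm still between 0.48 rad (clicked) and 0.67 rad (clear of the end stop at 0.70); the tracking knob is within 0.1 rad of zero (value of joint tension between 0.48 and 0.67 rad and velocity of joint tension between -0.1 and 0.1 rad/s and contact force between the fingers and tension_arm above 2 N and value of joint tracking between -0.1 and 0.1 rad); the arm keeps its last pose, push and grip.
It fails at once if the blade blank, the jar or the block is moved by more than 20 mm or tipped (distance of any of blade, jar, block from where it was at the start of the episode above 0.02 m or angle between any of jar, block's own z axis and vertical above 0.3 rad).
It also fails if it takes over 54 s, if anything falls off the work surface, if the arm or the gripper's body presses on something with over 40 N, if the wrist force passes 120 N, or if a joint passes its speed limit or range.

## Working session

There is one attempt and no reset: what is moved stays moved. The work goes in short steps, Python scripts to look and compute and a tool call to move; the robot and the scene stay as the last step left them, time stands still between calls to the robot, and variables do not carry over. Pictures are saved under pics/ and viewed, and the job is handed in when it is done.

Besides the shell and the picture viewer there is one more tool, called after "Emit:" as name([rows], argument=value, ...), one row to a line, values as JSON. arm_command: Moves the arm, as the interface text tells. Its arguments: {"type":"object","properties":{"targets":{"type":"array"},"grip_force":{"type":"number"}},"required":["targets"]}

```bash
mkdir -p pics; ls
python3 - <<'E'
from bench import robot, vision
import cv2, numpy as np
s=robot.read_state(); print(s)
for n in ("top","side"):
    c=vision.read_camera(n); cv2.imwrite(f"pics/{n}0.png",c["img"][:,:,::-1]); print(n,c["intrinsics"],c["rvec"],c["tvec"])
    np.savez(f"{n}0.npz",**c)
E
```

```text
pics
{'clock': 0.0, 'joint_pos': array([-1.23739483e+00,  1.31178695e-01,  1.48925652e+00, -5.81975283e-06,
        1.52300808e+00, -8.53954027e-02]), 'dq': array([-0.00190564,  0.00070377,  0.00061498,  0.0014829 , -0.00041986,
        0.00207191]), 'tau': array([-1.16387178e-03, -5.59848368e+01, -4.91754198e+01,  7.70422281e-02,
        3.57594341e-02, -1.64083012e-04]), 'tcp_pos': array([ 243.81706173, -547.55854467,  193.68952306]), 'tool_rot': array([-0.69157755, -0.14763642,  0.69174349, -0.14633838]), 'wrist_force': array([-0.88893877,  0.54977403, -0.89029431]), 'wrist_torque': array([ 0.02499496, -0.01239763,  0.00581844]), 'finger_gap': 92.84250852122318}
top [[421.1828229    0.         283.17330243]
 [  0.         421.1828229  215.79455747]
 [  0.           0.           1.        ]] [ 2.18110412 -2.19775289  0.03081238] [  57.67112738  507.8993285  1230.20508533]
side [[423.48341655   0.         279.43764329]
 [  0.         423.48341655 211.43026059]
 [  0.           0.           1.        ]] [ 0.85027923 -2.3043445   1.33800067] [ 421.56213933  228.50926317 1077.77537986]
```

View pics/top0.png

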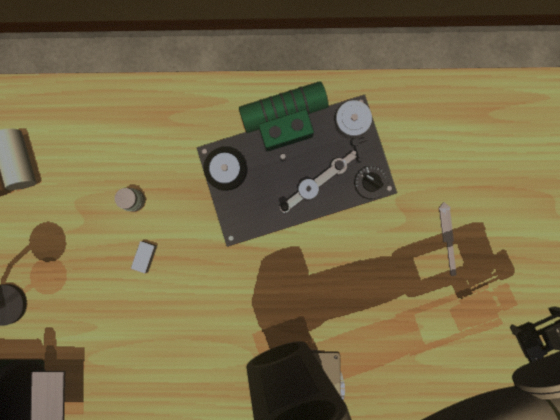

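View pics/side0.png

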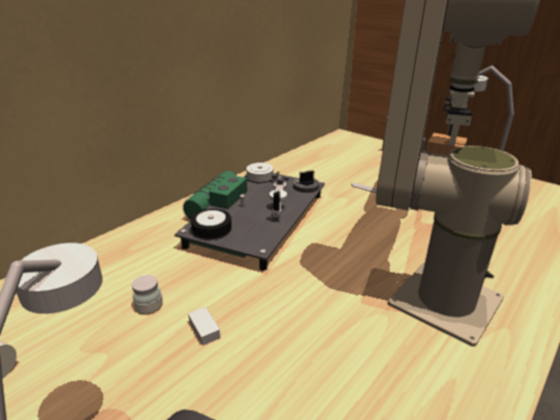

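The top view shows the plate (corners about (198,148), (366,96), (396,193), (228,245)), the knob near (372,182) and the handle near (285,204). I'll enlarge it and measure.

```bash
cat > h.py <<'E'
import numpy as np, cv2
def ray(c,uv,z):
    R,_=cv2.Rodrigues(np.asarray(c["rvec"],float)); t=np.asarray(c["tvec"],float).ravel()
    d=R.T@np.linalg.solve(c["intrinsics"],[uv[0],uv[1],1.]); o=-R.T@t
    return (o+d*(z-o[2])/d[2])
def proj(c,P):
    return cv2.projectPoints(np.asarray(P,float).reshape(-1,1,3),np.asarray(c["rvec"],float),np.asarray(c["tvec"],float),c["intrinsics"],None)[0].reshape(-1,2)
E
python3 - <<'E'
from h import *
c=dict(np.load("top0.npz")); 
for uv in [(198,148),(366,96),(396,193),(228,245)]: print(ray(c,uv,55).round(1))
print("knob",ray(c,(372,182),117).round(1),"handle",ray(c,(284.5,204),151).round(1), "hinge", ray(c,(357,153),89))
im=c["img"][:,:,::-1]
a=cv2.resize(im[80:250,190:400],None,fx=3.7,fy=3.5,interpolation=cv2.INTER_CUBIC)
cv2.imwrite("pics/a.png",cv2.convertScaleAbs(a,alpha=1.8))
E
```

```text
[703.7 297.   55. ]
[ 849.2 -187.6   55. ]
[ 568.6 -268.    55. ]
[424.4 210.7  55. ]
knob [ 592.9 -188.6  117. ] handle [532.9  47.7 151. ] hinge [ 677.72315927 -153.87538001   89.        ]
```

View pics/a.png

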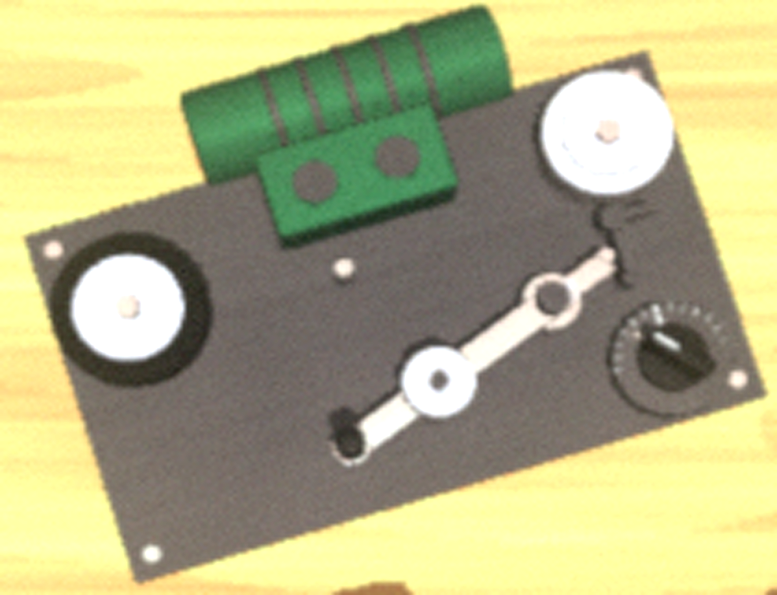

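The enlarged view shows the plate yawed about 0.29 rad. The knob is at full-image pixel (370,182), pointing up-left. The handle is at about (284,205), the hinge at (340,166). I'll move above the knob for a wrist view.

```bash
cat >> h.py <<'E'
from scipy.spatial.transform import Rotation as Ro
def tool(s): return Ro.from_quat(s["tool_rot"]).as_matrix()
def info(s):
    M=tool(s); print("t",round(s["clock"],2),"tcp",s["tcp_pos"].round(1),"x",M[:,0].round(3),"y-yaw",round(np.arctan2(M[1,1],M[0,1]),4),"F",s["wrist_force"].round(1),"gap",round(s["finger_gap"],1),"q",s["joint_pos"].round(2))
def go(s,P):
    M=tool(s); print("shift tool m",(M.T@(np.asarray(P)-s["tcp_pos"])/1000).round(4))
E
python3 - <<'E'
from h import *
from bench import robot,vision
s=robot.read_state(); info(s); print(tool(s).round(3))
c=vision.read_camera("wrist"); print(c["mount"],c["intrinsics"])
go(s,[585,-195,250])
c=dict(np.load("top0.npz"))
f=lambda x,y:(190+x/3.7,80+y/3.5)
print("dial c",ray(c,f(667,358),75).round(1),"handle foot",ray(c,f(350,448),89).round(1),"top",ray(c,f(345,418),151).round(1),"hinge",ray(c,f(552,298),95).round(1),"idler",ray(c,f(438,380),112).round(1))
E
```

```text
t 0.1 tcp [ 243.8 -547.6  193.8] x [-0.001  0.002 -1.   ] y-yaw -1.152 F [ 0.1  0.5 -0.5] gap 93.1 q [-1.24  0.13  1.49  0.    1.52 -0.09]
[[-0.001  0.407 -0.914]
 [ 0.002 -0.914 -0.407]
 [-1.    -0.002 -0.   ]]
[[ 1.05631879e-04 -2.99562989e-01  9.54076519e-01 -1.90165550e+02]
 [ 9.99999723e-01 -6.70968018e-04 -3.21388304e-04  3.91072149e-01]
 [ 7.36430873e-04  9.54076289e-01  2.99562835e-01 -8.30623402e+01]
 [ 0.00000000e+00  0.00000000e+00  0.00000000e+00  1.00000000e+00]] [[289.98600338   0.         279.10062783]
 [  0.         289.98600338 212.31548287]
 [  0.           0.           1.        ]]
shift tool m [-0.0558 -0.1835 -0.4551]
dial c [ 597.4 -191.9   75. ] handle foot [526.4  48.4  89. ] top [544.9  50.9 151. ] hinge [ 643.3 -103.4   95. ] idler [577.2 -17.  112. ]
```

Emit:
arm_command([
  [0.6,[-0.011,-0.018,-0.046],0],
  [0.6,[-0.011,-0.018,-0.046],0],
  [0.6,[-0.011,-0.018,-0.046],0],
  [0.6,[-0.011,-0.018,-0.046],0],
  [0.6,[-0.011,-0.018,-0.046],0],
])

```text
clock: 0.78
tcp_pos: [418.4, -371.0, 249.8]
tool_rot: [-0.692, -0.147, 0.692, -0.147]
wrist_force: [0.6, -0.4, 0.6]
finger_gap: 56.0
```

Emit:
arm_command([
  [0.6,[0,-0.018,-0.045],0],
  [0.6,[0,-0.018,-0.045],0],
  [0.6,[0,-0.018,-0.045],0],
  [0.6,[0,-0.018,-0.045],0],
  [0.6,[0,-0.018,-0.045],0],
])

```text
clock: 1.4
tcp_pos: [587.3, -197.3, 249.4]
tool_rot: [-0.692, -0.147, 0.692, -0.147]
wrist_force: [0.3, -0.3, 1.5]
finger_gap: 56.1
```

Emit:
arm_command([
  [0.6,[0,0,0],-0.17],
  [0.6,[0,0,0],-0.17],
  [0.6,[0,0,0],-0.17],
  [0.6,[0,0,0],-0.17],
  [0.6,[0,0,0],0],
])

```text
clock: 2.02
tcp_pos: [586.3, -198.6, 249.3]
tool_rot: [-0.603, -0.369, 0.603, -0.369]
wrist_force: [0.8, -0.7, 0.0]
finger_gap: 55.6
```

Run:
```python
from h import *
from bench import robot,vision
s=robot.read_state(); info(s)
c=vision.read_camera("wrist"); np.savez("w1.npz",img=c["img"],intrinsics=c["intrinsics"],mount=c["mount"],M=tool(s),p=s["tcp_pos"])
cv2.imwrite("pics/w1.png",c["img"][:,:,::-1])
```

```text
t 2.02 tcp [ 586.3 -198.6  249.3] x [-0.001  0.    -1.   ] y-yaw -0.473 F [ 0.8 -0.7  0. ] gap 55.6 q [-0.41  0.17  1.35  0.    1.63  0.06]
```

View pics/w1.png

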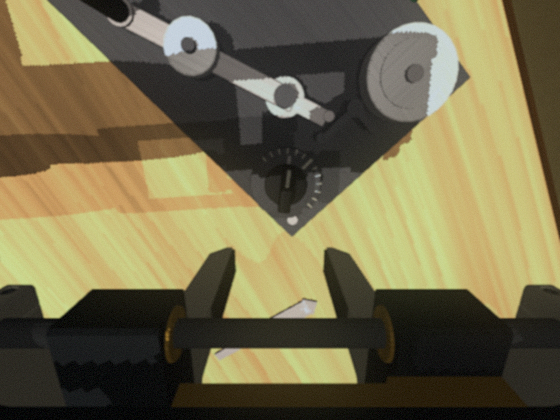

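The wrist view shows the knob near (287,185), its white line nearly vertical, and ticks on the upper right. I'll zoom in to get the axis, pointer and zero tick.

```bash
cat >> h.py <<'E'
def wcam(d):
    # returns dict with rvec,tvec world->cam
    M=np.eye(4); M[:3,:3]=d["M"]; M[:3,3]=d["p"]
    T=np.linalg.inv(M@d["mount"]); 
    U,_,V=np.linalg.svd(T[:3,:3])
    return dict(img=d["img"],intrinsics=d["intrinsics"],rvec=cv2.Rodrigues(U@V)[0],tvec=T[:3,3])
E
python3 - <<'E'
from h import *
c=wcam(dict(np.load("w1.npz")))
im=c["img"][:,:,::-1]
a=cv2.resize(im[135:245,222:352],None,fx=5,fy=5,interpolation=cv2.INTER_CUBIC)
cv2.imwrite("pics/w1z.png",cv2.convertScaleAbs(a,alpha=2.2))
E
```

```text
(no output)
```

View pics/w1z.png

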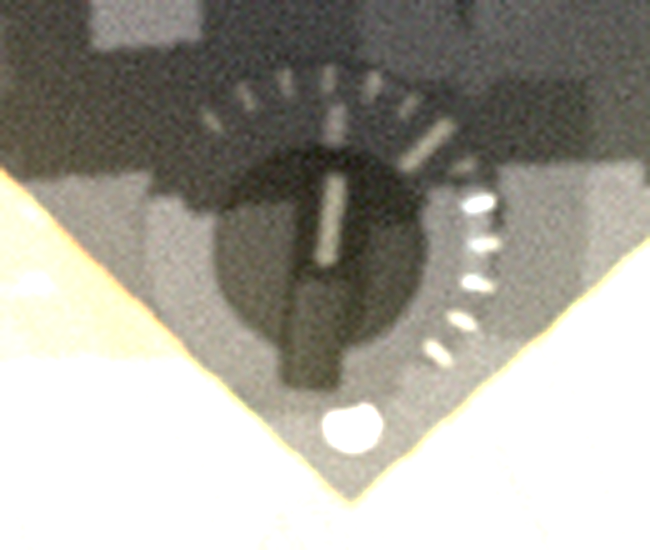

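Run:
```python
from h import *
c=wcam(dict(np.load("w1.npz")))
f=lambda x,y:(222+x/5,135+y/5)
r=lambda x,y,z:ray(c,f(x,y),z)[:2]
ang=lambda a,b:np.arctan2(*(b-a)[::-1])
ax=(r(320,247,83)); print("axis skirt",ax)
zi,zo=r(405,166,75),r(452,122,75)
print("zero",zi,zo,"dir",ang(zi,zo)," |zi-ax|",np.linalg.norm(zi-ax),ang(ax,zi),ang(ax,zo))
a,b=r(324,262,117),r(338,178,117); print("line",a,b,ang(a,b))
for z in(75,80,83): p=r(336,105,z);q=r(335,145,z);print("ptr",z,p,ang(q,p),ang(ax,p))
ticks=[(212,120),(248,97),(288,82),(330,78),(373,86),(407,103),(432,143),(465,166),(480,203),(485,244),(478,283),(462,321),(437,353)]
P=np.array([r(*t,75) for t in ticks]).astype(np.float32)
A=np.c_[2*P,np.ones(len(P))]; s=np.linalg.lstsq(A,(P**2).sum(1),rcond=None)[0]; print("tick circle",s[:2],np.sqrt(s[2]+s[0]**2+s[1]**2)); 
print([round(ang(s[:2],p),3) for p in P])
print("handle?hinge",ray(c,(286,96),95),"idler",ray(c,(189,45),114))
```

```text
axis skirt [ 597.08803452 -195.44122225]
zero [ 624.82404903 -188.2724795 ] [ 640.00725966 -183.7310004 ] dir 0.29064183223373574  |zi-ax| 28.647467137386023 0.25292815467356144 0.2663600152550011
line [ 598.90853462 -192.19293679] [ 610.27469609 -176.53384423] 0.9429308287876468
ptr 75 [ 616.15771984 -166.80406333] 1.0821684195163117 0.9833198131649479
ptr 80 [ 616.26586926 -166.22524003] 1.0821684195163075 0.9899240345598449
ptr 83 [ 616.33075891 -165.87794606] 1.0821684195163046 0.9937889646946803
tick circle [ 595.91383937 -196.98695947] 42.139447738810354
[np.float64(1.785), np.float64(1.53), np.float64(1.279), np.float64(1.034), np.float64(0.78), np.float64(0.558), np.float64(0.281), np.float64(0.043), np.float64(-0.199), np.float64(-0.45), np.float64(-0.693), np.float64(-0.949), np.float64(-1.203)]
handle?hinge [ 642.73505783 -104.24044527   95.        ] idler [577.00060955 -19.03718968 114.        ]
```

Knob axis is at about (596, -196.5), zero direction 0.29, pointer about 0.98 (tracking about 0.69). I'll align the jaws and descend.

Emit:
arm_command([
  [0.6,[0,0,0],0.118],
  [0.6,[0.04,0.007,-0.007],0],
  [0.6,[0.05,0,0],0],
  [0.6,[0.04,0,0],0],
  [0.6,[0,0,0],0],
])

```text
clock: 2.7
tcp_pos: [593.1, -195.4, 115.2]
tool_rot: [-0.622, -0.334, 0.626, -0.33]
wrist_force: [0.3, 0.1, 0.5]
finger_gap: 55.8
```

Run:
```python
from h import *
from bench import robot,vision
s=robot.read_state(); info(s); go(s,[596,-196.5,87])
c=vision.read_camera("wrist"); np.savez("w2.npz",img=c["img"],intrinsics=c["intrinsics"],mount=c["mount"],M=tool(s),p=s["tcp_pos"])
cv2.imwrite("pics/w2.png",cv2.convertScaleAbs(c["img"][:,:,::-1],alpha=1.8))
```

```text
t 2.7 tcp [ 593.1 -195.4  115.2] x [-0.008  0.003 -1.   ] y-yaw -0.5932 F [0.3 0.1 0.5] gap 55.8 q [-0.4   0.25  1.5  -0.    1.4   0.19]
shift tool m [ 0.0282  0.0032 -0.0008]
```

View pics/w2.png

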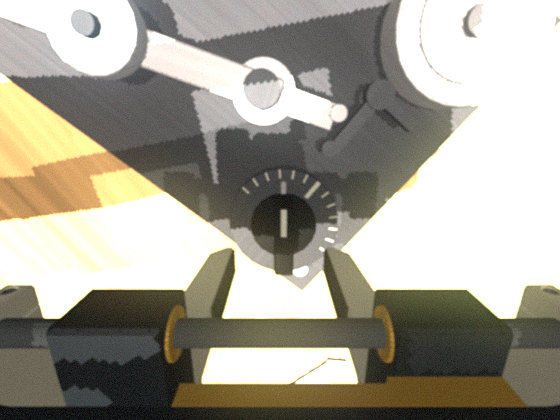

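The knob is at (284,220), its line vertical and near-centred between the fingers. I'll descend the rest and close gently.

Emit:
arm_command([
  [0.6,[0.028,0.003,-0.001],0],
  [0.6,[0,0,0],0],
  [0.05,[0,0,0],0],
  [0.05,[0,0,0],0],
  [0.05,[0,0,0],0],
], grip_force=12)

```text
clock: 3.38
tcp_pos: [599.9, -197.8, 93.0]
tool_rot: [0.624, 0.333, -0.623, 0.333]
wrist_force: [-0.6, 0.1, -0.2]
finger_gap: 30.8
```

Run:
```python
from h import *
from bench import robot,vision
s=robot.read_state(); info(s)
c=vision.read_camera("wrist"); 
cv2.imwrite("pics/w3.png",cv2.convertScaleAbs(c["img"][:,:,::-1],alpha=1.8))
```

```text
t 3.38 tcp [ 599.9 -197.8   93. ] x [ 0.002 -0.001 -1.   ] y-yaw -0.5902 F [-0.6  0.1 -0.2] gap 30.8 q [-0.4   0.28  1.51  0.    1.35  0.19]
```

View pics/w3.png

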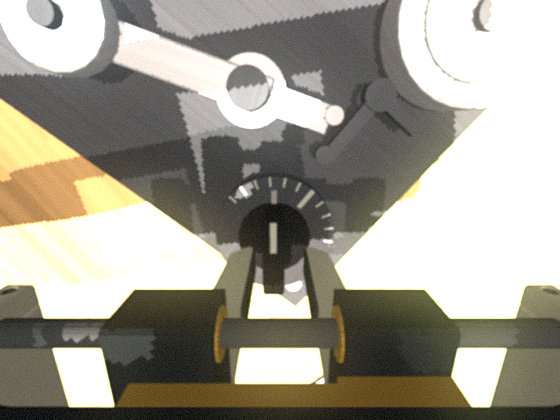

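Knob line is at (273,237), about 6 px left of jaw centre. That agrees with a shift of -4 mm in tool y.

Emit:
arm_command([
  [0.3,[0.006,-0.004,0.001],0],
  [0.05,[0,0,0],0],
  [0.05,[0,0,0],0],
  [0.05,[0,0,0],0],
  [0.05,[0,0,0],0],
])

```text
clock: 4.05
tcp_pos: [595.8, -196.6, 85.4]
tool_rot: [0.624, 0.333, -0.624, 0.333]
wrist_force: [4.9, -3.1, -4.9]
finger_gap: 13.5
```

Run:
```python
from h import *
from bench import robot,vision
s=robot.read_state(); info(s)
c=vision.read_camera("wrist"); 
cv2.imwrite("pics/w4.png",cv2.convertScaleAbs(c["img"][:,:,::-1],alpha=1.8))
```

```text
t 4.05 tcp [ 595.8 -196.6   85.4] x [ 0.001 -0.001 -1.   ] y-yaw -0.5901 F [ 4.9 -3.1 -4.9] gap 13.5 q [-0.4   0.28  1.53 -0.    1.34  0.19]
```

View pics/w4.png

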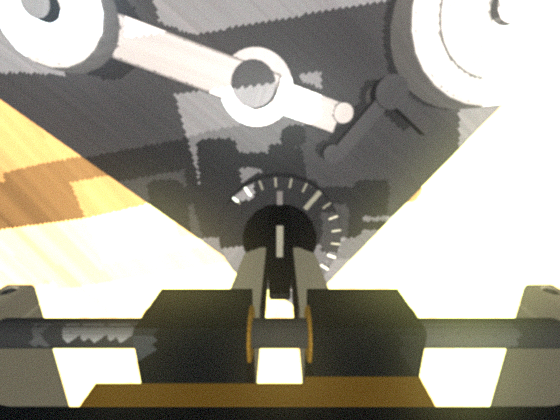

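Gripped (gap 13.5). Pointer is at about 0.98, so turn 0.69 clockwise.

Emit:
arm_command([
  [0.05,[0,0,0],0.14],
  [0.05,[0,0,0],0.14],
  [0.05,[0,0,0],0.14],
  [0.05,[0,0,0],0.14],
  [0.05,[0,0,0],0.13],
])

```text
clock: 4.72
tcp_pos: [595.2, -195.8, 85.4]
tool_rot: [-0.7, -0.101, 0.7, -0.101]
wrist_force: [2.2, 0.6, -2.6]
finger_gap: 13.9
```

Emit:
arm_command([
  [0.05,[0,0,0],0],
  [0.05,[0,0,0],0],
])

```text
clock: 4.97
tcp_pos: [595.2, -195.8, 85.4]
tool_rot: [-0.699, -0.104, 0.7, -0.103]
wrist_force: [1.3, 1.3, -3.9]
finger_gap: 13.7
```

Run:
```python
from h import *
from bench import robot,vision
s=robot.read_state(); info(s)
c=vision.read_camera("wrist"); np.savez("w5.npz",img=c["img"],intrinsics=c["intrinsics"],mount=c["mount"],M=tool(s),p=s["tcp_pos"])
a=cv2.resize(c["img"][150:290,190:370,::-1],None,fx=4,fy=4,interpolation=cv2.INTER_CUBIC)
cv2.imwrite("pics/w5.png",cv2.convertScaleAbs(a,alpha=1.8))
```

```text
t 4.97 tcp [ 595.2 -195.8   85.4] x [-0.001  0.001 -1.   ] y-yaw -1.2771 F [ 1.3  1.3 -3.9] gap 13.7 q [-0.4   0.27  1.53  0.    1.34  0.88]
```

View pics/w5.png

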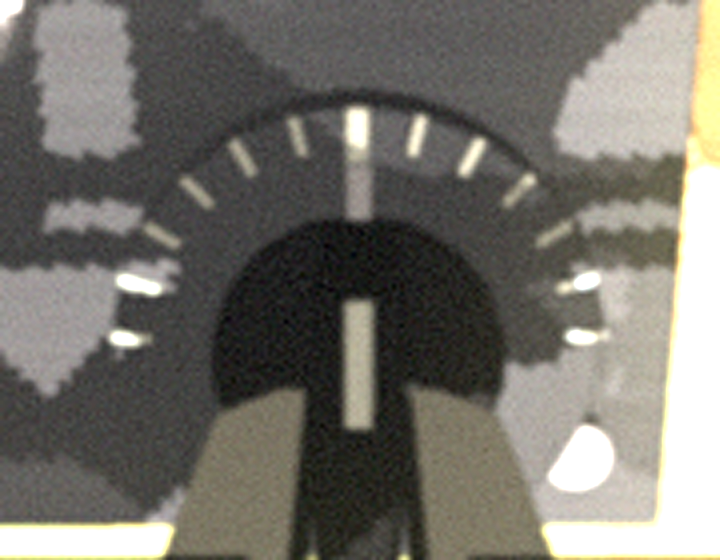

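The pointer and the long zero tick line up at column 358 in the zoom. Releasing and lifting.

Emit:
arm_command([
  [0.5,[0,0,0],0],
  [0.5,[0,0,0],0],
  [0.5,[0,0,0],0],
  [0.5,[-0.05,0,0],0],
  [0.5,[-0.06,0,0],0],
])

```text
clock: 5.65
tcp_pos: [594.1, -195.8, 195.3]
tool_rot: [-0.699, -0.103, 0.701, -0.102]
wrist_force: [1.3, -0.2, 0.7]
finger_gap: 46.5
```

Emit:
arm_command([
  [0.5,[-0.03,0,0],-0.17],
  [0.5,[0,0,0],-0.18],
  [0.5,[0,0,0],-0.18],
  [0.5,[0,0,0],-0.18],
  [0.5,[0,0,0],-0.18],
])

```text
clock: 6.28
tcp_pos: [595.4, -196.3, 225.9]
tool_rot: [0.586, 0.395, -0.586, 0.396]
wrist_force: [-0.3, -0.2, 0.4]
finger_gap: 46.5
```

Emit:
arm_command([
  [0.5,[0,0,0],-0.18],
  [0.5,[0,0,0],-0.18],
  [0.5,[0,0,0],-0.18],
  [0.5,[0,0,0],-0.18],
  [0.5,[0,0,0],-0.18],
])

```text
clock: 6.9
tcp_pos: [595.4, -196.3, 225.9]
tool_rot: [0.356, 0.611, -0.356, 0.611]
wrist_force: [-0.6, 1.2, -0.4]
finger_gap: 46.5
```

Run:
```python
from h import *
from bench import robot,vision
s=robot.read_state(); info(s); go(s,[528,48,200])
c=vision.read_camera("top"); np.savez("top1.npz",**c)
cv2.imwrite("pics/top1.png",cv2.convertScaleAbs(c["img"][:,:,::-1],alpha=1.6))
```

```text
t 6.9 tcp [ 595.4 -196.3  225.9] x [ 0. -0. -1.] y-yaw 0.516 F [-0.6  1.2 -0.4] gap 46.5 q [-0.4   0.19  1.36 -0.    1.59 -0.92]
shift tool m [ 0.0259  0.062  -0.2458]
```

View pics/top1.png

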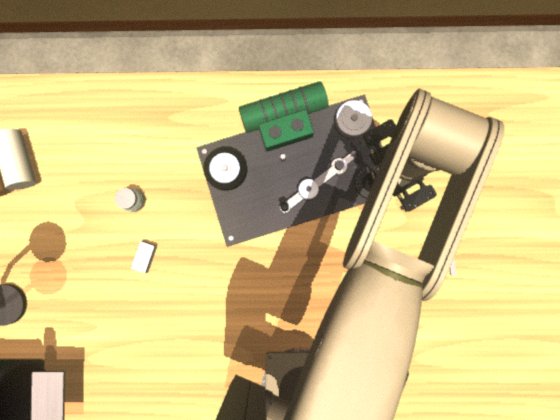

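The handle hasn't moved (284,205). I'll move above it at safe height.

Emit:
arm_command([
  [0.5,[0,0.0125,-0.05],0],
  [0.5,[0,0.0125,-0.05],0],
  [0.5,[0,0.0125,-0.05],0],
  [0.5,[0,0.0125,-0.05],0],
  [0.5,[0,0.0125,-0.046],0],
])

```text
clock: 7.58
tcp_pos: [529.3, 50.5, 226.1]
tool_rot: [0.359, 0.609, -0.359, 0.61]
wrist_force: [0.1, -0.6, 0.2]
finger_gap: 46.4
```

Emit:
arm_command([
  [0.5,[0,0,0],-0.125],
  [0.5,[0,0,0],0],
])

```text
clock: 7.82
tcp_pos: [529.8, 49.5, 226.1]
tool_rot: [0.319, 0.631, -0.319, 0.631]
wrist_force: [0.5, -0.2, -0.5]
finger_gap: 46.2
```

Run:
```python
from h import *
from bench import robot,vision
s=robot.read_state(); info(s)
c=vision.read_camera("wrist"); np.savez("w6.npz",img=c["img"],intrinsics=c["intrinsics"],mount=c["mount"],M=tool(s),p=s["tcp_pos"])
cv2.imwrite("pics/w6.png",cv2.convertScaleAbs(c["img"][:,:,::-1],alpha=1.8))
w=wcam(dict(np.load("w6.npz")))
print(proj(w,[[529.4,48.2,89],[529.4,48.2,151],[643,-104,95]]))
```

```text
t 7.83 tcp [529.8  49.5 226.1] x [ 0.001 -0.    -1.   ] y-yaw 0.6334 F [ 0.5 -0.2 -0.5] gap 46.2 q [-0.   -0.07  1.63 -0.    1.57 -0.64]
[[278.9415017  197.32704045]
 [278.94044958 213.52313946]
 [280.17697954 335.77908947]]
```

View pics/w6.png

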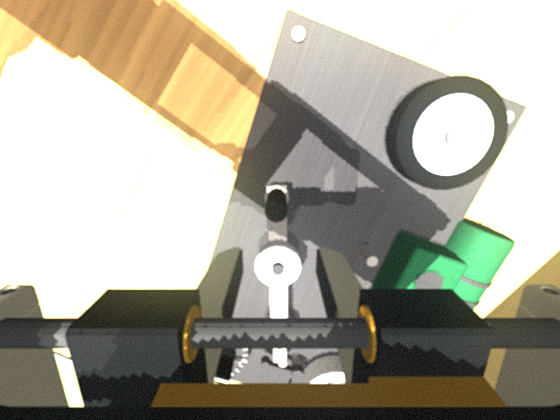

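The handle is at (277,195-212), 2-3 px left of the predicted place. I'll descend with shifts y -3 mm and z -2 mm, keeping tips above the wheels (TCP about 118).

Emit:
arm_command([
  [0.5,[0.036,-0.003,-0.002],0],
  [0.5,[0.036,0,0],0],
  [0.5,[0.036,0,0],0],
  [0.5,[0,0,0],0],
  [0.5,[0,0,0],0],
])

```text
clock: 8.5
tcp_pos: [527.1, 48.4, 119.2]
tool_rot: [0.32, 0.63, -0.319, 0.631]
wrist_force: [-0.2, -0.5, 0.7]
finger_gap: 46.5
```

Run:
```python
from h import *
from bench import robot,vision
s=robot.read_state(); info(s)
c=vision.read_camera("wrist"); np.savez("w7.npz",img=c["img"],intrinsics=c["intrinsics"],mount=c["mount"],M=tool(s),p=s["tcp_pos"])
cv2.imwrite("pics/w7.png",cv2.convertScaleAbs(c["img"][:,:,::-1],alpha=1.8))
```

```text
t 8.5 tcp [527.1  48.4 119.2] x [ 0.001 -0.    -1.   ] y-yaw 0.6326 F [-0.2 -0.5  0.7] gap 46.5 q [-0.01 -0.01  1.78 -0.    1.38 -0.64]
```

View pics/w7.png

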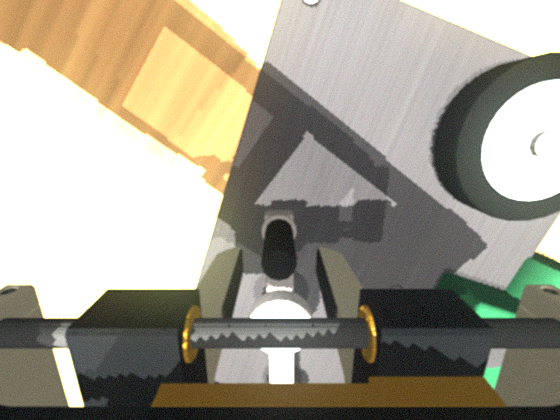

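Run:
```python
from h import *
d=dict(np.load("w7.npz"));w=wcam(d)
for t in [(-32,0,0),(-19,0,0),(0,0,0),(30,0,0)]: print(t,proj(w,d["M"]@np.array(t,float)+d["p"]))
H=np.array([643,-104.]);al=.291
for ang in (0,.1,.2,.3,.4,.5,.57):
    a=al+np.pi/2+.35-ang; print(ang,(H+190*np.array([np.cos(a),np.sin(a)])).round(1),"yaw",round(a-np.pi/2,3))
```

```text
(-32, 0, 0) [[280.72332723 265.89265917]]
(-19, 0, 0) [[280.6144104  256.37088393]]
(0, 0, 0) [[280.47875737 244.51176421]]
(30, 0, 0) [[280.30715253 229.50965041]]
0 [529.4  48.3] yaw 0.641
0.1 [545.2  58.9] yaw 0.541
0.2 [561.9  67.8] yaw 0.441
0.3 [579.5  75.1] yaw 0.341
0.4 [597.7  80.5] yaw 0.241
0.5 [616.3  84.1] yaw 0.141
0.57 [629.5  85.5] yaw 0.071
```

The handle is centred between the pads. Gripping it.

Emit:
arm_command([
  [0.1,[0,0,0],0],
  [0.1,[0,0,0],0],
  [0.1,[0,0,0],0],
  [0.1,[0,0,0],0],
], grip_force=25)

```text
clock: 9.05
tcp_pos: [526.4, 48.8, 118.3]
tool_rot: [0.319, 0.631, -0.319, 0.631]
wrist_force: [-2.0, -1.0, 3.3]
finger_gap: 21.0
```

Emit:
arm_command([
  [0.1,[0,0.0108,0.0003],0.057],
  [0.1,[0,0.0108,0.0003],0.057],
  [0.1,[0,0.0108,0.0003],0.057],
])

```text
clock: 9.43
tcp_pos: [553.2, 65.8, 118.2]
tool_rot: [0.372, 0.602, -0.373, 0.601]
wrist_force: [-6.8, -1.5, 8.1]
finger_gap: 21.0
```

Run:
```python
from h import *
from bench import robot,vision
s=robot.read_state(); info(s)
```

```text
t 9.43 tcp [553.2  65.8 118.2] x [-0.002 -0.    -1.   ] y-yaw 0.4623 F [-6.8 -1.5  8.1] gap 21.0 q [ 0.03  0.07  1.7  -0.    1.38 -0.44]
```

Held, and the reaction of about 7 N matches the spring. Continuing along the arc.

Emit:
arm_command([
  [0.1,[0,0.0108,0.0003],0.057],
  [0.1,[0,0.0108,0.0003],0.057],
  [0.1,[0,0.0108,0.0003],0.057],
  [0.1,[0,0.0108,0.0003],0.057],
])

```text
clock: 9.93
tcp_pos: [592.1, 81.0, 118.1]
tool_rot: [0.437, 0.557, -0.439, 0.554]
wrist_force: [-15.0, -0.2, 12.6]
finger_gap: 21.0
```

Emit:
arm_command([
  [0.1,[0,0.0108,0.0003],0.057],
  [0.1,[0,0.0108,0.0003],0.057],
  [0.1,[0,0.0108,0.0003],0.057],
  [0.1,[0,0,0],0],
  [0.1,[0,0,0],0],
])

```text
clock: 10.55
tcp_pos: [625.1, 86.7, 118.2]
tool_rot: [0.483, 0.517, -0.484, 0.515]
wrist_force: [-8.3, 2.8, 8.5]
finger_gap: 21.1
```

Run:
```python
from h import *
from bench import robot,vision
s=robot.read_state(); info(s)
p=s["tcp_pos"][:2]; a=np.arctan2(p[1]+104,p[0]-643); print("tension est",.291+np.pi/2+.35-a, np.hypot(p[0]-643,p[1]+104))
c=vision.read_camera("top"); np.savez("top2.npz",**c)
a=cv2.resize(c["img"][80:250,190:400,::-1],None,fx=3.5,fy=3.5,interpolation=cv2.INTER_CUBIC)
cv2.imwrite("pics/top2.png",cv2.convertScaleAbs(a,alpha=1.8))
c=vision.read_camera("wrist"); np.savez("w8.npz",img=c["img"],intrinsics=c["intrinsics"],mount=c["mount"],M=tool(s),p=s["tcp_pos"])
cv2.imwrite("pics/w8.png",cv2.convertScaleAbs(c["img"][:,:,::-1],alpha=1.8))
```

```text
t 10.55 tcp [625.1  86.7 118.2] x [-0.003  0.002 -1.   ] y-yaw 0.0656 F [-8.3  2.8  8.5] gap 21.1 q [ 0.06  0.26  1.48  0.    1.4  -0.01]
tension est 0.5476767912007503 191.5606453918408
```

View pics/top2.png

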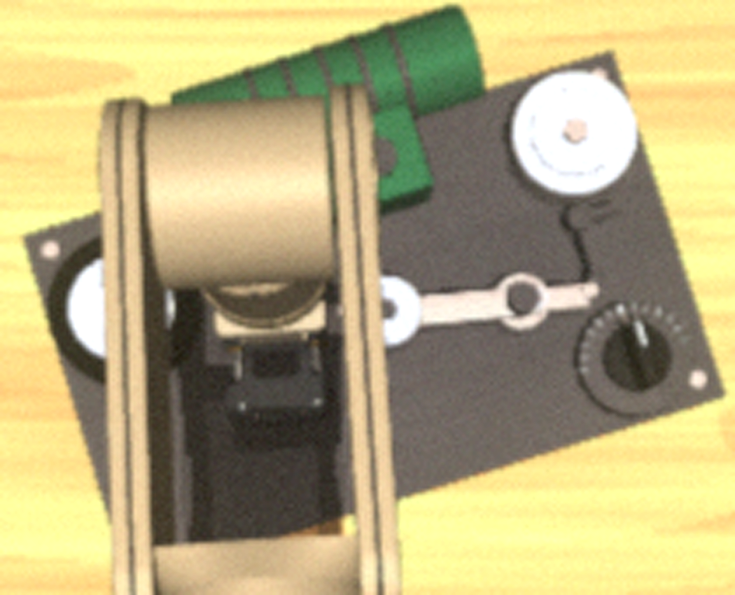

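View pics/w8.png

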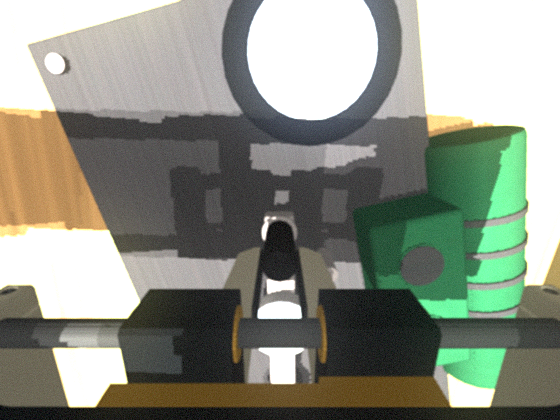

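Top view: the handle is pushed past the pawl, with the idler at about (388,310) and the hinge at (522,298) in the zoom. The wrist view shows the post gripped at (279,240). One last measurement of arm angle and knob before handing in.

Run:
```python
from h import *
c=dict(np.load("top2.npz"))
f=lambda x,y:(190+x/3.5,80+y/3.5)
h=ray(c,f(522,298),95)[:2]; i=ray(c,f(388,310),114)[:2]
a=np.arctan2(*(i-h)[::-1]); print("tension",.291+np.pi/2+.35-a,np.linalg.norm(i-h))
a=cv2.resize(c["img"][155:205,350:400,::-1],None,fx=11,fy=11,interpolation=cv2.INTER_CUBIC)
cv2.imwrite("pics/k.png",cv2.convertScaleAbs(a,alpha=2))
from bench import robot; info(robot.read_state())
```

```text
tension 0.5333647384230056 106.84530264528178
t 10.65 tcp [625.1  86.7 118.2] x [-0.003  0.001 -1.   ] y-yaw 0.0657 F [-8.2  2.3  8.4] gap 20.9 q [ 0.06  0.26  1.48  0.    1.4  -0.01]
```

View pics/k.png

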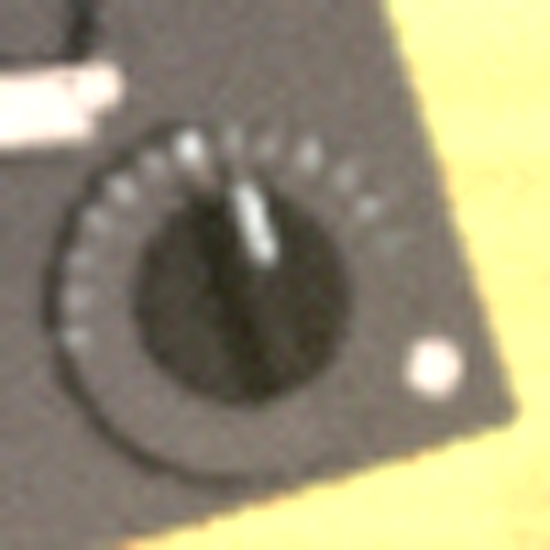

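The knob's line still runs parallel to the zero direction (0.32 against 0.29 rad). The arm is at about 0.53 to 0.56 rad and steady. Handing in.

Run:
```python
from bench import ticket; print(ticket.sign_off())
from bench import robot
from h import *; info(robot.read_state())
```

```text
the job is handed in; nothing more can be done
None
the job is handed in; nothing more can be done
```

I turned the tracking knob about 0.69 rad clockwise onto its zero mark and let go. I then gripped the tensioner handle, swung it along its arc past the pawl, and handed the job in at about 10.7 s while still holding it.

Last checks before handing in:
- **Tensioner arm:** tension came out at 0.53 rad from the top camera, 0.55 from the tool position and 0.56 from the distance moved. All three are inside 0.48 to 0.67. The arm was still, with 8 to 9 N of horizontal spring reaction. The push force rose to about 15 N and then fell to about 8 N, which is what passing the pawl should look like.
- **Knob:** the pointer lined up with the zero tick in the wrist view before I let go. The coarser top view afterwards put it within about 0.03 rad.
- **Loose items:** I did not touch the blade, jar or block. I made no separate final measurement of where they lie.
- **Vertical force:** the wrist also read about 8 N upward while holding, far below the limits; I did not look into why.

The hand-in gives no verdict.

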